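# Turn the board over for its screws and hold the parts carousel with the open jar in front

## Robot

A 6-joint arm with a two-finger parallel gripper is mounted at the origin on the work surface. World frame = base frame: x ahead of the robot, y to its left, z up, the work surface at z = 0. Lengths are in m, angles in rad, forces in N, time in s.
With the tool pointing down it reaches from about 0.35 to 0.725 m from the base axis. Payload 4.3 kg.
Tool frame: the origin (TCP) lies midway between the tips of the shut fingers; the grasp point (between the pads) lies 19 mm behind it; z points along the fingers, y is the direction in which the jaws open and shut (so a half turn about z gives the same grasp; the last joint's range is limited). The gripper opens to 85 mm and grips with 20 to 120 N. Pads are 22 mm wide; open, the fingers measure 114 mm over their backs; the gripper's body (76 mm by 85 mm) begins 54 mm behind the grasp point. The pads swing forward as they close: fully open they stand 13 mm farther back than shut.
Start: joints at [1.157, 0.377, 0.081, 1.274, 0, 1.46], TCP at [0.172, 0.549, 0.231] pointing down, gripper open.
Joint ranges: [-2.72, 2.72], [-0.84, 1.66], [-1.02, 1.22], [-1.77, 2.12], [-1.37, 1.28], [-3.14, 3.14]. Speed limits (rad/s): [2.57, 2.57, 3.14, 3.14, 3.14, 3.14].

## Interface

Orientations are given as a unit quaternion [w, x, y, z].
In Python, from rig import readout, grab_frame, camera_params, workorder, spotter gives the robot as it stands.
- The arm moves only by the tool step_arm, never from a script. Its argument "targets" is one flat list of numbers, 7 for each row, row after row: the gripper command: -1 is fully open, 1 is shut, values between are in proportion, then the shift along the tool's x, y, z in m, then the turn, a rotation vector about the tool's x, y, z in rad. In form: [fingers, dx, dy, dz, wx, wy, wz, fingers, dx, dy, dz, wx, wy, wz, ...]. A call has exactly 10 rows; each row shifts and turns the commanded pose from where the row before left it, along the tool's axes as they then stand; what a row does not reach is not made up. A row lasts 1/8 s, in which the tool goes at most 62.5 mm and 10.7 degrees, less where a joint would pass 70% of its speed; a pose out of reach is approached as far as the arm can. A call is refused whole if a number of a shift passes 0.0625 or a number of a turn 0.188, either way. A call with a gripper value outside its range is refused whole. The fingers move at their own pace and stop on an object; "squeeze" is the grip in N (left out, the last holds). Time passes only in rows, so rows that do not move let the fingers close, or fill a call up. It gives the time, the measured TCP pose, the force and the opening at its end, in the units of the state.
- readout.get_state(): the state, without advancing time (a new reading comes with each control period).
- grab_frame(name): name is "side" or "top" or "wrist"; returns the picture (400x640x3 uint8, red, green, blue); there is no depth.
- camera_params(name): a dict with "mtx" (3x3 intrinsics, pixels), "rvec" (rotation vector, rad) and "tvec" (3), from world to camera coordinates, as OpenCV has them; the wrist camera has in their place "mount" (4x4, takes a point from camera to tool coordinates, whose origin is the TCP and whose axes are the flange's). Camera axes: x right, y down, z forward; pixel columns grow to the right and rows downward; lengths in m; the calibration is good to about 2 mm. A picture is of the moment at which its call begins: read the wrist's pose just before it. camera_params takes no time and is no camera call.
- workorder.job_done(): hands the job in, once; it reports no verdict.
Trained networks look in the newest picture that a camera, given by its name, has taken for a name from the list of things; names that differ only in an ending like _2 or _b are one class to them, and where a whole thing is asked for, a point or a joint stands for the part that bears it (a point fixed in the world has none). Each returns a list of dicts, best first, with "conf" (0 to 1); they miss things now and then, are a little off and sometimes report something else, mostly with a low value. They report only what shows in the picture. A call takes as long as a camera call.
- spotter.find_in(camera, label): "xy" ([column, row] in pixels, amid what is visible of it).
The state is a dict: "t": time; "joints": joint angles; "joint_velocities": joint speeds; "effort": joint torques, N m; "eef_pos": TCP position; "tcp_rot": TCP orientation; "contact_force": force on the tool from outside, world axes, zero at the start; "torque": the same for the moment, N m; "finger_gap": finger opening in m.
Only numpy, scipy, OpenCV 4.12 (cv2) and the standard library are available. Lean on these libraries where they do the work, as an engineer would, in place of code of your own. Each camera call takes 0.05 s, during which the arm holds its last target. There are 200 camera calls.

## Task

I am about to screw the heatsink on from behind: turn the circuit board over in its bench holder, so that it lies level with its solder side up. Then gently turn the parts carousel until its one open jar stands straight in front, in line with the middle of the pick tray on the carousel's base, and hold the carousel still there in a firm grip: your program finishes while still holding it, so that I can pick screws out of the jar. Leave the other things on the bench where they lie.

Things in the scene. Friction and masses are not known exactly. Their poses are not given: they have to be found in the camera images.
- holder: board holder, fast on the bench: aluminium rail 250 mm long along its y on two feet 150 mm long (along its x), two upright arms 24 x 12 mm at y = -90 and +90 mm, 152 mm high, each with a turning jaw. Origin on the bench under its middle, z up. The jaws' axis runs along its y, 135 mm above the bench. Black knobs 32 mm across outside the arms, to y = -114 and +114 mm, need not be touched
- board: green circuit board clamped by its two short ends in the jaws: 92 mm along its x, 130 mm along its y (the jaws' axis), 3 mm thick. Origin at its middle, on the axis. It turns about its y either way, with no stop in a whole turn, and friction keeps it where it is left (0.07 N m: 2 N at a long edge). z points out of the component side, which starts up, within 9 degrees of level
- solder_side (a point): middle of the board's flat solder side, 1.5 mm under the board's origin along its -z; it carries a cross-shaped back plate with four screw bosses, under 2 mm high, and must end up on top, so that the board's z points straight down. The other, component side has a finned heatsink and parts up to 17 mm high, all within 28 mm of the axis; the strips along both long edges are free to push on
- carousel_base: fixed base of the parts carousel: a grey round foot 190 mm across with a shallow open pick tray joined to its front. Origin on the bench on the turning axis, z up. The front is the direction of the base's -x
- tray (a point): middle of the floor of the pick tray (80 x 134 mm outside, 14 mm high), 170 mm in front of the carousel's axis
- carousel: the part that turns about the vertical axis, either way, more than a whole turn (1.4 kg, bearing friction 0.04 N m): black disc 252 mm across, top 21 mm above the bench, six jars fixed on it at 60 degree steps, middles 88 mm from the axis. Five have white caps 55 mm wide, tops 86 mm above the bench; one has no cap and stands along this body's -x: in front when this yaw equals the base's. Origin on the axis at bench level
- carousel_handle (a point): middle of the carousel's carrying handle: a level black bar 80 mm long (along the carousel's x), 18 mm wide, 26 mm high, on a slim post on the turning axis; this point is on the axis, 151 mm above the bench. The bar turns with the carousel and is a good place to turn and hold it by
- open_jar (a point): middle of the mouth of the open jar, 84 mm above the bench, 88 mm from the carousel's axis; the jar is clear, 53 mm wide, and screws are seen inside
- jar_cap: the open jar's white screw cap, a disc 55 mm across and 15 mm high, lying in the carousel's pick tray; leave it there. Origin at its underside
- screwdriver: screwdriver, 190 mm long, lying roughly along x between the holder and the carousel; bystander. Origin at its underside
- solder_reel: standing reel of solder, 56 mm across, 41 mm high; bystander. Origin at its underside
- mouse: computer mouse, 104 x 58 x 31 mm; bystander. Origin at its underside
- pliers: pliers with plastic grips, 165 mm long, 12 mm high; bystander. Origin at its underside
- memory_module: memory module lying flat, 133 x 31 x 4 mm; bystander. Origin at its underside
- modem: pale box-shaped modem, 125 x 165 x 30 mm; bystander. Origin at its underside
- floppies: two stacked floppy disks, 90 x 94 x 7 mm; bystander. Origin at its underside

How it is judged:
By the outcome, as a careful person would: the job done as asked, in the order asked, and still so for the second after the job is handed in, while the arm keeps its last pose, push and grip.
It also fails if it takes over 67 s, if anything falls off the work surface, if the arm or the gripper's body presses on something with over 40 N, if the wrist force passes 120 N, or if a joint passes its speed limit or range.

## Working session

There is one attempt and no reset: what is moved stays moved. The work goes in short steps, Python scripts to look and compute and a tool call to move; the robot and the scene stay as the last step left them, time stands still between calls to the robot, and variables do not carry over. Pictures are saved under pics/ and viewed, about 8 in all and at most 12, crops included, and the job is handed in when it is done.

Besides the shell and the picture viewer there is one more tool, called after "Emit:" in YAML: its name, and indented under it one key for each argument. step_arm: Moves the arm, as the interface text tells. Its arguments: {"type":"object","properties":{"targets":{"type":"array","items":{"type":"number"}},"squeeze":{"type":"number"}},"required":["targets"]}

```bash
mkdir -p pics; ls; python3 - <<'E'
from rig import *
import cv2,numpy as np
s=readout.get_state();print(s)
for c in("top","side"):
    f=grab_frame(c);cv2.imwrite(f"pics/{c}0.png",f[:,:,::-1])
    p=camera_params(c);R=cv2.Rodrigues(np.array(p["rvec"]))[0];print(c,np.round(p["mtx"],1).tolist(),"pos",-R.T@np.ravel(p["tvec"]),R.round(3).tolist())
    for n in("holder","board","carousel_handle","open_jar","tray","carousel_base","jar_cap"):
        print(n,[(np.round(d["xy"],1).tolist(),round(d["conf"],2)) for d in spotter.find_in(c,n)[:2]])
print(camera_params("wrist"))
E
```

```text
pics
{'t': 0.0, 'joints': array([1.15670504e+00, 3.78075803e-01, 7.96349290e-02, 1.27439778e+00,
       1.48119239e-05, 1.46046662e+00]), 'joint_velocities': array([-0.00133435,  0.00087929, -0.00095449, -0.00023601, -0.00179985,
       -0.00015766]), 'effort': array([-1.09261644e-03, -4.63608706e+01,  2.69873142e+01,  2.08748138e-02,
       -1.64880385e-05, -2.38303222e-06]), 'eef_pos': array([0.17173174, 0.5480738 , 0.2303571 ]), 'tcp_rot': array([-2.71854873e-04,  1.51297466e-01,  9.88487751e-01, -9.84339749e-04]), 'contact_force': array([-0.25303247,  0.31584269,  0.14685305]), 'torque': array([ 0.0509316 , -0.02800801,  0.01041615]), 'finger_gap': 0.08529652862325485}
top [[398.1, 0.0, 319.3], [0.0, 398.1, 204.7], [0.0, 0.0, 1.0]] pos [0.35843677 0.00138452 1.28127348] [[-0.016, -1.0, 0.021], [-0.985, 0.012, -0.17], [0.17, -0.024, -0.985]]
holder [([238.7, 203.1], 0.9)]
board [([142.2, 250.2], 0.75), ([234.9, 203.3], 0.71)]
carousel_handle [([373.4, 206.1], 0.89), ([235.5, 202.4], 0.43)]
open_jar [([373.6, 208.7], 0.64), ([310.7, 165.5], 0.19)]
tray [([372.4, 210.1], 0.55)]
caro
[... 420 characters left out ...]
3.8], 0.78), ([322.3, 196.2], 0.38)]
tray [([323.1, 195.9], 0.96)]
carousel_base [([321.3, 195.4], 0.68), ([357.9, 156.0], 0.27)]
jar_cap [([368.5, 200.9], 0.46), ([320.9, 193.8], 0.35)]
{'mtx': array([[316.71870077,   0.        , 324.37614938],
       [  0.        , 316.71870077, 196.0868784 ],
       [  0.        ,   0.        ,   1.        ]]), 'mount': array([[-5.43938041e-04, -9.53766058e-01, -3.00549513e-01,
         7.63759976e-02],
       [ 9.99999700e-01, -6.84467363e-04,  3.62282607e-04,
        -5.85666275e-04],
       [-5.51249186e-04, -3.00549226e-01,  9.53766145e-01,
        -1.42278968e-01],
       [ 0.00000000e+00,  0.00000000e+00,  0.00000000e+00,
         1.00000000e+00]])}
```

```bash
python3 - <<'E'
import cv2
t=cv2.imread("pics/top0.png")[90:330,120:480]; s=cv2.imread("pics/side0.png")[100:340,150:500]
cv2.imwrite("pics/t1.png",cv2.resize(t,(800,533),interpolation=2))
cv2.imwrite("pics/s1.png",cv2.resize(s,(800,548),interpolation=2))
E
```

```text
(no output)
```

View pics/t1.png

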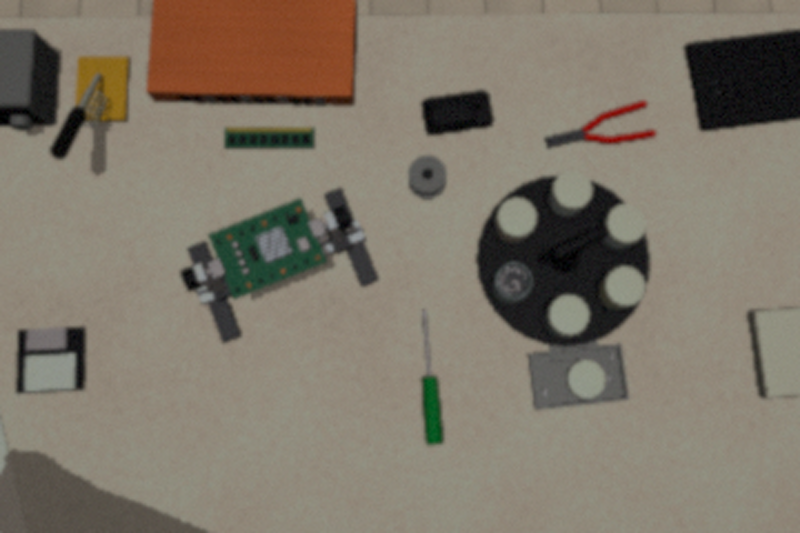

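View pics/s1.png

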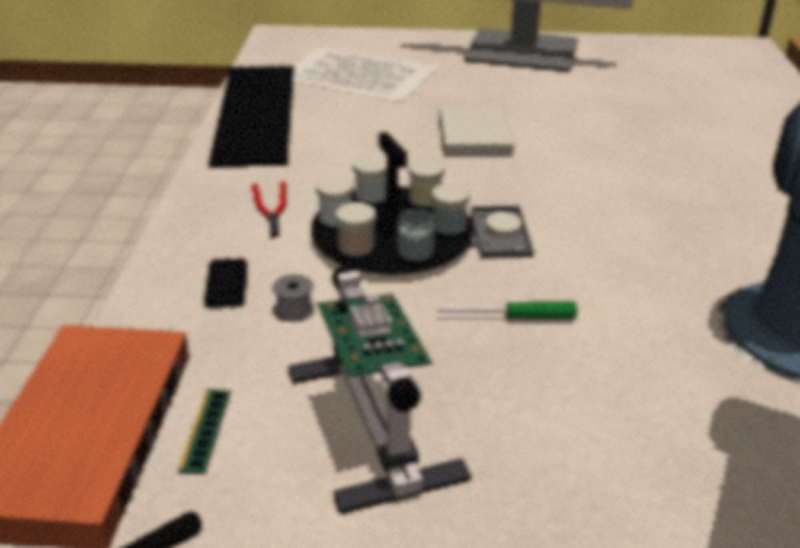

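The top crop (scale 2.222, offset 120,90) shows the board's middle near (272,248), the carousel hub near (568,255), the open jar at (514,281) and the tray at (577,376). The side view shows the component side up. The next step is to measure these.

```bash
cat > h.py <<'E'
import numpy as np, cv2
from scipy.optimize import least_squares
from scipy.spatial.transform import Rotation as Ro
from rig import readout, grab_frame, camera_params, workorder, spotter
def cam(n,s=None):
    p=camera_params(n)
    if n!="wrist":
        return p["mtx"],cv2.Rodrigues(np.array(p["rvec"],float))[0],np.ravel(p["tvec"])
    q=s["tcp_rot"];T=np.eye(4);T[:3,:3]=Ro.from_quat(np.r_[q[1:],q[0]]).as_matrix();T[:3,3]=s["eef_pos"]
    W=np.linalg.inv(T@p["mount"]);return p["mtx"],W[:3,:3],W[:3,3]
def back(c,uv,z):
    K,R,t=c;o=-R.T@t;out=[]
    for u,v in np.atleast_2d(uv):
        d=R.T@np.linalg.inv(K)@[u,v,1];out.append(o+d*(z-o[2])/d[2])
    return np.array(out)
def proj(c,P):
    K,R,t=c;q=(np.atleast_2d(P)@R.T+t)@K.T;return q[:,:2]/q[:,2:]
def hexfit(P,j):  # P xy of jars, j index of step number (0=open), ccw; returns centre,yaw(of open jar dir),res
    f=lambda p:(np.c_[p[0]+.088*np.cos(p[2]+np.array(j)*np.pi/3),p[1]+.088*np.sin(p[2]+np.array(j)*np.pi/3)]-P).ravel()
    m=P.mean(0);r=least_squares(f,[*m,np.arctan2(*(P[0]-m)[::-1])]);return r.x,np.abs(r.fun).max()
E
python3 - <<'E'
from h import *
c=cam("top");g=lambda a:np.array(a,float)/2.2222+[120,90]
caps=back(c,g([(517,218),(572,190),(626,222),(624,287),(569,315)]),.086)[:,:2]
oj=back(c,g([(514,281)]),.084)[:,:2]
# image clockwise from above == cw in world
P=np.r_[oj,caps];print(P.round(4))
x,r=hexfit(P,[0,-1,-2,-3,-4,-5]);print("carousel c",x[:2],"open dir deg",np.degrees(x[2]),r)
tr=back(c,g([(530,352),(622,345),(628,397),(537,408)]),.014)[:,:2];m=tr.mean(0);print("tray",m,"dist",np.linalg.norm(m-x[:2]),"dir",np.degrees(np.arctan2(*(m-x[:2])[::-1])), np.linalg.norm(np.diff(tr,axis=0),axis=1))
e=tr[1]-tr[0];print("tray edge dir",np.degrees(np.arctan2(e[1],e[0])),np.degrees(np.arctan2(*(tr[2]-tr[3])[::-1])))
b=back(c,g([(211,235),(303,200),(332,262),(253,297)]),.135)[:,:2];print("board",b.round(4).tolist(),b.mean(0),np.linalg.norm(np.diff(b,axis=0),axis=1))
for q in(b[1]-b[0],b[2]-b[3]):print(np.degrees(np.arctan2(q[1],q[0])))
f=back(c,g([(195,247),(230,335),(335,193),(368,281)]),.012)[:,:2];print("feet",f.round(4).tolist(),f.mean(0))
E
```

```text
[[ 0.5269 -0.1244]
 [ 0.6146 -0.131 ]
 [ 0.6536 -0.209 ]
 [ 0.6072 -0.2823]
 [ 0.5164 -0.2748]
 [ 0.479  -0.1977]]
carousel c [ 0.56626878 -0.20320255] open dir deg 116.30468271077928 0.0018918239306917606
tray [ 0.39980514 -0.22097116] dist 0.16740927866860533 dir -173.90722220347826 [0.13290631 0.07393447 0.13083926]
tray edge dir -86.54302171998073 -84.17556989772527
board [[0.586, 0.2777], [0.6318, 0.1578], [0.548, 0.119], [0.5033, 0.2211]] [0.5672843  0.19390488] [0.12833392 0.09226253 0.1114684 ]
-69.09834005205943
-66.33068514632993
feet [[0.593, 0.3299], [0.4647, 0.2763], [0.6711, 0.1278], [0.5399, 0.0796]] [0.56717671 0.20338651]
```

```bash
cat >> h.py <<'E'
def plan(way, start=None, n=10):
    """way: list of (x,y,z,yaw_of_tool_y_deg,rows,grip); tool kept pointing down. Prints rounded tool-frame rows."""
    if start is None:
        s=readout.get_state();q=s["tcp_rot"];p=np.array(s["eef_pos"]);R=Ro.from_quat(np.r_[q[1:],q[0]])
    else: p,R=np.array(start[0]),start[1]
    rows=[]
    for x,y,z,yaw,k,g in way:
        yr=np.radians(yaw);yv=np.array([np.cos(yr),np.sin(yr),0]);zv=np.array([0,0,-1.]);T=Ro.from_matrix(np.c_[np.cross(yv,zv),yv,zv])
        p0=p.copy();w=((R.inv()*T).as_rotvec());R0=R
        for i in range(1,k+1):
            d=np.round(R.inv().apply(p0+(np.array([x,y,z])-p0)*i/k-p),4)
            tr=R0*Ro.from_rotvec(w*i/k);v=np.round((R.inv()*tr).as_rotvec(),3)
            p=p+R.apply(d);R=R*Ro.from_rotvec(v);rows.append([g,*d,*v])
    assert len(rows)%n==0,len(rows)
    a=np.array(rows);print("max shift",np.abs(a[:,1:4]).max(),"turn",np.abs(a[:,4:]).max())
    for i in range(0,len(rows),n):print([float(f"{v:g}")+0. for r in rows[i:i+n] for v in r])
E
python3 -c "
from h import *
plan([(.567,.197,.29,21,10,-1)])"
```

```text
max shift 0.0528 turn 0.091
[-1.0, -0.0482, -0.0217, -0.0059, 0.0, 0.0, 0.09, -1.0, -0.05, -0.0174, -0.0058, 0.0, 0.0, 0.09, -1.0, -0.0513, -0.0127, -0.0059, 0.0, 0.0, 0.09, -1.0, -0.0523, -0.0081, -0.0059, 0.0, 0.0, 0.09, -1.0, -0.0528, -0.0034, -0.0058, 0.0, 0.0, 0.09, -1.0, -0.0528, 0.0014, -0.0059, 0.0, 0.0, 0.09, -1.0, -0.0526, 0.0061, -0.0059, 0.0, 0.0, 0.09, -1.0, -0.0517, 0.0109, -0.0058, 0.0, 0.0, 0.09, -1.0, -0.0506, 0.0154, -0.0059, 0.0, 0.0, 0.09, -1.0, -0.049, 0.0199, -0.0059, 0.0, 0.0, 0.091]
```

Emit:
step_arm:
  targets: [1,-0.0482,-0.0217,-0.006,0,0,0.09,1,-0.05,-0.0174,-0.006,0,0,0.09,1,-0.0513,-0.0127,-0.006,0,0,0.09,1,-0.0523,-0.0081,-0.006,0,0,0.09,1,-0.0528,-0.0034,-0.006,0,0,0.09,1,-0.0528,0.0014,-0.006,0,0,0.09,1,-0.0526,0.0061,-0.006,0,0,0.09,1,-0.0517,0.0109,-0.006,0,0,0.09,1,-0.0506,0.0154,-0.006,0,0,0.09,1,-0.049,0.0199,-0.006,0,0,0.091]
  squeeze: 30

```text
t: 2.05
eef_pos: [0.5682, 0.1957, 0.2917]
tcp_rot: [0.0, 0.568, 0.823, 0.0]
contact_force: [1.1, 0.2, -0.9]
finger_gap: -0.0003
```

```bash
python3 - <<'E'
from h import *
s=readout.get_state();print(s["t"],s["eef_pos"],s["tcp_rot"],s["joints"],s["finger_gap"])
f=grab_frame("wrist");cv2.imwrite("pics/w1.png",f[:,:,::-1])
E
```

```text
2.05 [0.56817096 0.19570269 0.29167669] [1.05542199e-04 5.67900839e-01 8.23096914e-01 3.11225559e-04] [2.26046206e-01 4.31019472e-01 3.16514607e-01 1.45568968e+00
 2.64311646e-04 1.43395293e+00] -0.0002739271483623055
```

View pics/w1.png

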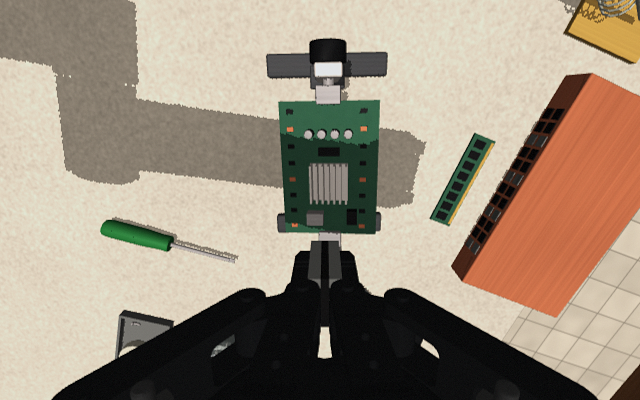

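```bash
cat > b.py <<'E'
from h import *
f=cv2.imread("pics/w1.png")
h=cv2.cvtColor(f,cv2.COLOR_BGR2HSV)
m=cv2.inRange(h,(50,90,20),(90,255,255));m[:,:260]=0;m[:,400:]=0
m=cv2.morphologyEx(m,cv2.MORPH_CLOSE,np.ones((15,15)));cs=max(cv2.findContours(m,0,1)[0],key=cv2.contourArea)
hull=cv2.convexHull(cs);q=cv2.approxPolyN(hull,4)[0] if hasattr(cv2,"approxPolyN") else cv2.approxPolyDP(hull,8,True)[:,0]
print(q.tolist(),cv2.contourArea(cs))
s=readout.get_state();c=cam("wrist",s)
q=np.array(q,float)
# order TL,TR,BR,BL -> holder (-46,65),(46,65),(46,-65),(-46,-65)
o=q[np.argsort(q[:,1])];o=np.r_[o[:2][np.argsort(o[:2,0])],o[2:][np.argsort(-o[2:,0])]]
L=np.array([(-46,65,1.5),(46,65,1.5),(46,-65,1.5),(-46,-65,1.5)])/1e3
def model(p): return Ro.from_euler("ZY",[p[2],p[3]]).apply(L)+[p[0],p[1],.135]
r=least_squares(lambda p:(proj(c,model(p))-o).ravel(),[.567,.197,.36,0.])
print(r.x[:2],"yaw,tilt",np.degrees(r.x[2:]),r.fun.round(1))
ff=back(c,[(267,65),(387,63)],.012)[:,:2];print("far foot",np.linalg.norm(ff[1]-ff[0]),ff.mean(0),np.degrees(np.arctan2(*(ff[1]-ff[0])[::-1])), "expected ctr",r.x[:2]+.09*np.array([-np.sin(r.x[2]),np.cos(r.x[2])]))
E
python3 b.py
```

```text
[[375, 233], [286, 231], [278, 102], [379, 100]] 12072.5
[0.5750264 0.1990859] yaw,tilt [21.54947056 -6.49354504] [-0.6 -0.7  0.5 -0.8  0.4  1.3 -0.2  0.9]
far foot 0.14787495829540326 [0.53753432 0.29793162] 21.21913635550812 expected ctr [0.54196901 0.28279497]
```

```bash
cat >> h.py <<'E'
HC=np.array([.5755,.199]);HY=21.4
def hw(x,z,k,g,y=0,yaw=HY):
    a=np.radians(HY);p=HC+[x*np.cos(a)-y*np.sin(a),x*np.sin(a)+y*np.cos(a)];return (p[0],p[1],z,yaw,k,g)
E
python3 -c "
from h import *
plan([hw(-.0485,.175,3,1),hw(-.0485,.112,4,1),hw(-.0485,.20,3,1)])"
```

```text
max shift 0.0388 turn 0.006
[1.0, 0.0022, -0.0145, 0.0387, 0.001, 0.002, -0.006, 1.0, 0.0022, -0.0145, 0.0388, 0.001, 0.001, -0.006, 1.0, 0.0022, -0.0144, 0.0388, 0.001, 0.002, -0.006, 1.0, 0.0, 0.0, 0.0157, 0.0, 0.0, 0.0, 1.0, 0.0, 0.0, 0.0158, 0.0, 0.0, 0.0, 1.0, 0.0, 0.0, 0.0157, 0.0, 0.0, 0.0, 1.0, 0.0, 0.0001, 0.0158, 0.0, 0.0, 0.0, 1.0, 0.0, 0.0, -0.0293, 0.0, 0.0, 0.0, 1.0, 0.0, -0.0001, -0.0294, 0.0, 0.0, 0.0, 1.0, 0.0, 0.0, -0.0293, 0.0, 0.0, 0.0]
```

Emit:
step_arm:
  targets: [1,0.002,-0.0145,0.0387,0,0,-0.006,1,0.002,-0.0145,0.0388,0,0,-0.006,1,0.002,-0.0145,0.0388,0,0,-0.006,1,0,0,0.016,0,0,0,1,0,0,0.016,0,0,0,1,0,0,0.016,0,0,0,1,0,0,0.015,0,0,0,1,0,0,-0.029,0,0,0,1,0,0,-0.029,0,0,0,1,0,0,-0.029,0,0,0]

```text
t: 3.35
eef_pos: [0.5238, 0.1867, 0.1993]
tcp_rot: [-0.0, 0.559, 0.829, -0.0]
contact_force: [0.4, -0.2, 0.4]
finger_gap: 0.0001
```

```bash
python3 - <<'E'
from h import *
s=readout.get_state();print(s["t"],s["eef_pos"])
f=grab_frame("side")[200:320,230:390];cv2.imwrite("pics/s2.png",cv2.resize(f,(640,480),interpolation=2)[:,:,::-1])
def arc(ph,ov=.018):
    a=np.radians(ph)
    x,z=.046*np.cos(a)+.016,.135+.046*np.sin(a)-ov
    return x,z
def arc2(ph,r=.030):
    a=np.radians(ph);return r*np.cos(a)+.0145+.0015*np.sin(a),.135+r*np.sin(a)+.0015*abs(np.cos(a))
W=[hw(.03,.225,2,1),hw(.08,.20,2,1),hw(.08,arc(30)[1],2,1),hw(arc(30)[0],arc(30)[1],1,1)]
W+=[hw(*arc(p),1,1) for p in(40,50,60,70,80,90)]
W+=[hw(*arc2(p),1,1) for p in(100,110,120,130,140,150)]+[hw(0.0,.20,1,1)]
plan(W)
E
```

```text
3.35 [0.52382205 0.18673221 0.19934455]
max shift 0.0487 turn 0.006
[1.0, -0.004, 0.0402, -0.0105, 0.003, 0.0, 0.005, 1.0, -0.0038, 0.0403, -0.0105, 0.002, 0.001, 0.006, 1.0, 0.0, 0.025, 0.0125, 0.0, 0.0, 0.0, 1.0, 0.0, 0.025, 0.0125, 0.0, 0.0, 0.0, 1.0, 0.0, 0.0, 0.03, 0.0, 0.0, 0.0, 1.0, 0.0, -0.0001, 0.03, 0.0, 0.0, 0.0, 1.0, 0.0, -0.0241, 0.0, 0.0, 0.0, 0.0, 1.0, 0.0, -0.0046, -0.0066, 0.0, 0.0, 0.0, 1.0, 0.0, -0.0057, -0.0057, 0.0, 0.0, 0.0, 1.0, 0.0, -0.0066, -0.0046, 0.0, 0.0, 0.0]
[1.0, 0.0, -0.0072, -0.0034, 0.0, 0.0, 0.0, 1.0, 0.0, -0.0078, -0.002, 0.0, 0.0, 0.0, 1.0, 0.0, -0.008, -0.0007, 0.0, 0.0, 0.0, 1.0, 0.0, -0.0052, -0.0019, 0.0, 0.0, 0.0, 1.0, 0.0, -0.0051, 0.0011, 0.0, 0.0, 0.0, 1.0, -0.0001, -0.0049, 0.002, 0.0, 0.0, 0.0, 1.0, 0.0, -0.0044, 0.0028, 0.0, 0.0, 0.0, 1.0, 0.0, -0.0039, 0.0035, 0.0, 0.0, 0.0, 1.0, 0.0, -0.0032, 0.0041, 0.0, 0.0, 0.0, 1.0, 0.0001, 0.0108, -0.0487, 0.0, 0.0, 0.0]
```

View pics/s2.png

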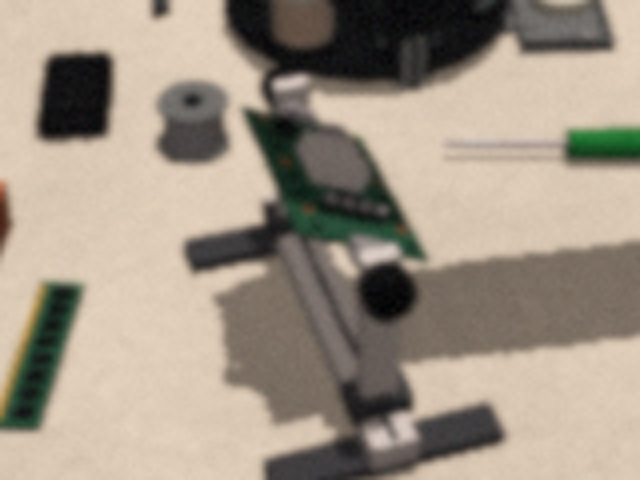

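The board is tilted about 35°, with its robot side down. I'll sweep the raised edge over now.

Emit:
step_arm:
  targets: [1,-0.004,0.04,-0.0105,0.002,0,0.005,1,-0.004,0.04,-0.0105,0.002,0,0.006,1,0,0.025,0.0125,0,0,0,1,0,0.025,0.0125,0,0,0,1,0,0,0.03,0,0,0,1,0,0,0.03,0,0,0,1,0,-0.024,0,0,0,0,1,0,-0.0046,-0.0066,0,0,0,1,0,-0.0057,-0.0057,0,0,0,1,0,-0.0066,-0.0046,0,0,0]

```text
t: 4.65
eef_pos: [0.6109, 0.2128, 0.1533]
tcp_rot: [-0.0, 0.564, 0.826, -0.0]
contact_force: [2.1, 1.3, 1.1]
finger_gap: -0.0001
```

Emit:
step_arm:
  targets: [1,0,-0.0072,-0.0034,0,0,0,1,0,-0.0078,-0.002,0,0,0,1,0,-0.008,-0.0007,0,0,0,1,0,-0.0052,-0.0019,0,0,0,1,0,-0.0051,0.0011,0,0,0,1,0,-0.0049,0.002,0,0,0,1,0,-0.0044,0.0028,0,0,0,1,0,-0.0039,0.0035,0,0,0,1,0,-0.0032,0.004,0,0,0,1,0,0.0108,-0.0487,0,0,0]

```text
t: 5.9
eef_pos: [0.566, 0.1963, 0.1885]
tcp_rot: [-0.007, 0.564, 0.826, -0.009]
contact_force: [1.3, -0.1, 0.2]
finger_gap: 0.0002
```

```bash
python3 - <<'E'
from h import *
s=readout.get_state();print(s["t"],s["eef_pos"],s["contact_force"])
f=grab_frame("side")[200:320,230:390];cv2.imwrite("pics/s3.png",cv2.resize(f,(640,480),interpolation=2)[:,:,::-1])
plan([hw(0,.175,4,-.6),hw(0,.14,6,-.6)])
E
```

```text
5.9 [0.56596097 0.19634517 0.18846966] [ 1.31033104 -0.13615088  0.22428233]
max shift 0.006 turn 0.001
[-0.6, 0.0, 0.0006, 0.006, -0.001, 0.0, 0.0, -0.6, 0.0, 0.0006, 0.006, -0.001, 0.0, 0.0, -0.6, -0.0001, 0.0006, 0.006, -0.001, 0.0, 0.0, -0.6, 0.0, 0.0005, 0.006, -0.001, 0.0, 0.0, -0.6, 0.0, 0.0, 0.0058, 0.0, 0.0, 0.0, -0.6, 0.0, 0.0, 0.0059, 0.0, 0.0, 0.0, -0.6, 0.0, 0.0, 0.0058, 0.0, 0.0, 0.0, -0.6, 0.0, 0.0, 0.0058, 0.0, 0.0, 0.0, -0.6, 0.0, 0.0, 0.0059, 0.0, 0.0, 0.0, -0.6, 0.0, 0.0, 0.0058, 0.0, 0.0, 0.0]
```

View pics/s3.png

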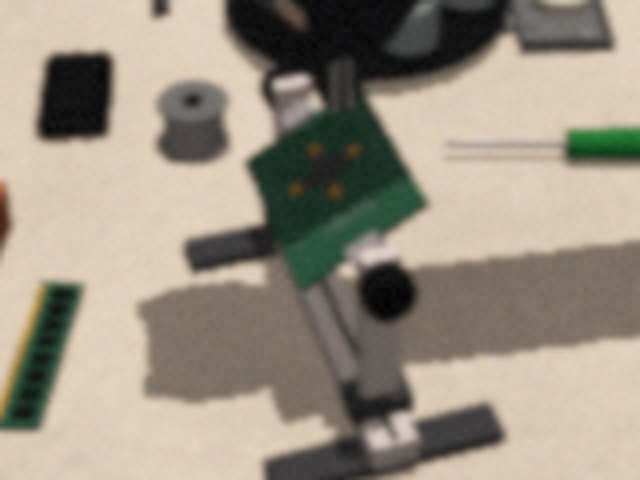

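Emit:
step_arm:
  targets: [-0.5,0,0.001,0.004,0,0,0,-0.5,0,0.001,0.004,0,0,0,-0.5,0,0,0.006,0,0,0,-0.5,0,0,0.006,0,0,0,-0.5,0,0,0.006,0,0,0,-0.5,0,0,0.006,0,0,0,-0.5,0,0,0.006,0,0,0,-0.5,0,0,0.006,0,0,0,-0.5,0,0,0.004,0,0,0,-0.5,0,0,0,0,0,0]

```text
t: 7.2
eef_pos: [0.5753, 0.1989, 0.147]
tcp_rot: [-0.001, 0.564, 0.826, -0.002]
contact_force: [-0.6, 0.7, 1.7]
finger_gap: 0.0643
```

```bash
python3 - <<'E'
from h import *
s=readout.get_state();print(s["t"],s["eef_pos"],s["contact_force"],s["torque"],s["finger_gap"],s["tcp_rot"])
f=grab_frame("side")[200:320,230:390];a=cv2.resize(f,(640,480),interpolation=2)[:,:,::-1]
cv2.imwrite("pics/s4.png",a)
E
```

```text
7.2 [0.57525715 0.19888525 0.14702544] [-0.55096377  0.72228788  1.72219598] [ 0.0375838   0.03748111 -0.0014124 ] 0.0642504582319348 [-0.00121079  0.56371995  0.82596334 -0.00170564]
```

Emit:
step_arm:
  targets: [-0.5,0,0,0.003,0,0,0,-0.5,0,0,0.003,0,0,0,-0.5,0,0,0.002,0,0,0,-0.5,0,0,0.002,0,0,0,-0.5,0,0,0.002,0,0,0,-0.5,0,0,0.001,0,0,0,-0.5,0,0,0.001,0,0,0,-0.5,0,0,0.001,0,0,0,-0.5,0,0,0,0,0,0,-0.5,0,0,0,0,0,0]

```text
t: 8.5
eef_pos: [0.5756, 0.199, 0.1321]
tcp_rot: [-0.001, 0.564, 0.826, -0.001]
contact_force: [-0.3, -0.1, 0.2]
finger_gap: 0.0643
```

Emit:
step_arm:
  targets: [-0.5,0,0,0.001,0,0,0,-0.5,0,0,0.001,0,0,0,-0.5,0,0,0.001,0,0,0,-0.5,0,0,0.0,0,0,0,-0.5,0,0,0,0,0,0,-0.5,0,0,0,0,0,0,-0.5,0,0,0,0,0,0,-0.5,0,0,0,0,0,0,-0.5,0,0,0,0,0,0,-0.5,0,0,0,0,0,0]

```text
t: 9.75
eef_pos: [0.5756, 0.199, 0.1304]
tcp_rot: [-0.001, 0.564, 0.826, -0.001]
contact_force: [-2.0, -0.7, 7.5]
finger_gap: 0.0636
```

Emit:
step_arm:
  targets: [-0.5,0,0,0.001,0,0,0,-0.5,0,0,0,0,0,0,-0.5,0,0,0,0,0,0,-0.5,0,0,-0.002,0,0,0,-0.5,0,0,-0.005,0,0,0,-0.5,0,0,-0.03,0,0,0,-0.5,0,0,-0.04,0,0,0,-0.5,0,0,-0.04,0,0,0,-0.5,0,0,-0.04,0,0,0,-0.5,0,0,0,0,0,0]

```text
t: 11.0
eef_pos: [0.5779, 0.1996, 0.2889]
tcp_rot: [0.001, 0.564, 0.826, 0.001]
contact_force: [-0.4, 0.6, -1.3]
finger_gap: 0.0637
```

```bash
python3 - <<'E'
from h import *
s=readout.get_state();print(s["t"],s["eef_pos"])
f=grab_frame("side")[200:320,230:390];a=cv2.resize(f,(480,360),interpolation=2)
w=cv2.resize(grab_frame("wrist")[20:300,200:450],(320,360));w0=grab_frame("wrist");cv2.imwrite("pics/w5raw.png",w0[:,:,::-1])
cv2.imwrite("pics/s5.png",np.hstack([a,w])[:,:,::-1])
c=cam("wrist",s);L=np.array([(-46,65,1.5),(46,65,1.5),(46,-65,1.5),(-46,-65,1.5)])/1e3
cs=cam("side")
for tl in(-5,0,5):
  P=Ro.from_euler("ZY",[HY,tl],degrees=True).apply(L)+[*HC,.135]
  print(tl,proj(c,P).round(1).tolist(),proj(cs,P).round(1).tolist())
E
sed 's/w1.png/w5raw.png/' b.py > b5.py; python3 b5.py
```

```text
11.0 [0.57786068 0.19956235 0.28894528]
-5 [[270.5, 108.7], [372.6, 109.0], [366.8, 242.4], [277.1, 239.2]] [[336.9, 256.9], [300.2, 262.2], [286.7, 230.7], [320.1, 226.8]]
0 [[269.8, 108.9], [372.3, 108.8], [366.6, 240.7], [276.5, 240.9]] [[337.0, 255.7], [300.1, 263.6], [286.6, 232.0], [320.1, 225.6]]
5 [[269.4, 109.1], [371.6, 108.6], [366.0, 239.0], [276.2, 242.6]] [[336.9, 254.4], [300.2, 264.9], [286.7, 233.2], [320.0, 224.4]]
[[367, 235], [275, 235], [268, 102], [372, 101]] 12684.0
[0.56856611 0.20460554] yaw,tilt [21.63550003 -0.4133039 ] [-0.6 -1.3  0.4 -0.8  0.1  1.4  0.1  1.3]
far foot 0.14546761098479008 [0.53564737 0.30543065] 22.195390984652356 expected ctr [0.53538306 0.28826488]
```

View pics/s5.png

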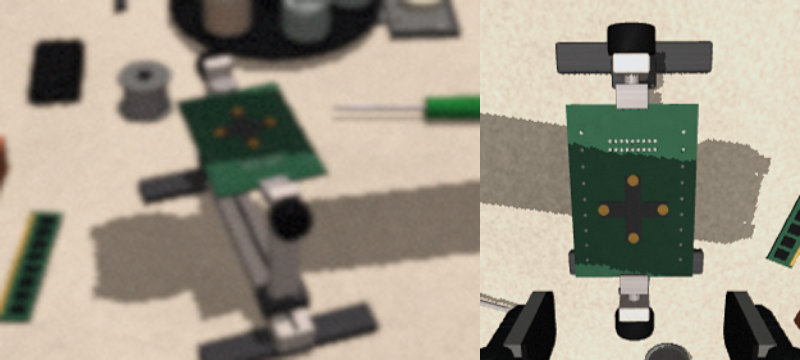

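The board lies level with its solder side up (fitted tilt −0.4°). The carousel is next.

```bash
python3 -c "
from h import *
plan([(.566,-.203,.33,26,10,-1)])"
```

```text
max shift 0.0371 turn 0.009
[-1.0, -0.0371, -0.0156, -0.0045, -0.001, 0.0, -0.008, -1.0, -0.0369, -0.0158, -0.0046, 0.0, 0.0, -0.008, -1.0, -0.0369, -0.0162, -0.0045, -0.001, 0.0, -0.008, -1.0, -0.0367, -0.0164, -0.0046, 0.0, 0.0, -0.008, -1.0, -0.0366, -0.0167, -0.0045, -0.001, 0.0, -0.008, -1.0, -0.0364, -0.0171, -0.0046, 0.0, 0.0, -0.008, -1.0, -0.0363, -0.0173, -0.0046, -0.001, 0.0, -0.009, -1.0, -0.0361, -0.0176, -0.0046, -0.001, 0.0, -0.008, -1.0, -0.036, -0.0179, -0.0046, 0.0, 0.0, -0.008, -1.0, -0.0359, -0.0182, -0.0046, -0.001, -0.001, -0.008]
```

Emit:
step_arm:
  targets: [-1,-0.037,-0.0156,-0.0045,0,0,-0.008,-1,-0.037,-0.0158,-0.0046,0,0,-0.008,-1,-0.037,-0.0162,-0.0045,0,0,-0.008,-1,-0.0367,-0.0164,-0.0046,0,0,-0.008,-1,-0.0366,-0.0167,-0.0045,0,0,-0.008,-1,-0.0364,-0.0171,-0.0046,0,0,-0.008,-1,-0.0363,-0.0173,-0.0046,0,0,-0.009,-1,-0.0361,-0.0176,-0.0046,0,0,-0.008,-1,-0.036,-0.0179,-0.0046,0,0,-0.008,-1,-0.036,-0.0182,-0.0046,0,0,-0.008]

```text
t: 12.4
eef_pos: [0.5656, -0.204, 0.3296]
tcp_rot: [-0.003, 0.53, 0.848, -0.002]
contact_force: [1.3, 0.6, 1.1]
finger_gap: 0.0855
```

Emit:
step_arm:
  targets: [-1,0,0,0,0,0,0,-1,0,0,0,0,0,0,-1,0,0,0,0,0,0,-1,0,0,0,0,0,0,-1,0,0,0,0,0,0,-1,0,0,0,0,0,0,-1,0,0,0,0,0,0,-1,0,0,0,0,0,0,-1,0,0,0,0,0,0,-1,0,0,0,0,0,0]

```text
t: 13.65
eef_pos: [0.5665, -0.2031, 0.3315]
tcp_rot: [-0.001, 0.53, 0.848, -0.002]
contact_force: [0.7, -0.3, -0.6]
finger_gap: 0.0855
```

```bash
python3 - <<'E'
from h import *
s=readout.get_state();print(s["t"],s["eef_pos"],s["tcp_rot"],s["joints"],s["finger_gap"])
f=grab_frame("wrist");cv2.imwrite("pics/w6.png",f[:,:,::-1])
c=cam("wrist",s);C=np.array([.5663,-.2032])
J=[[*(C+.088*np.array([np.cos(a),np.sin(a)])),.086] for a in np.radians(116.3+60*np.arange(6))]
print("pred",proj(c,J).round(0).tolist(),"axis@.164",proj(c,[[*C,.164]]).round(0))
E
```

```text
13.65 [ 0.56646957 -0.20312727  0.33151806] [-0.00119477  0.5298677   0.84807801 -0.00157925] [-0.44819032  0.44916151  0.44757414  1.57193153 -0.00287639  0.66870515] 0.08548255656954426
pred [[325.0, 86.0], [261.0, 125.0], [266.0, 195.0], [325.0, 226.0], [385.0, 194.0], [388.0, 124.0]] axis@.164 [[325. 176.]]
```

View pics/w6.png

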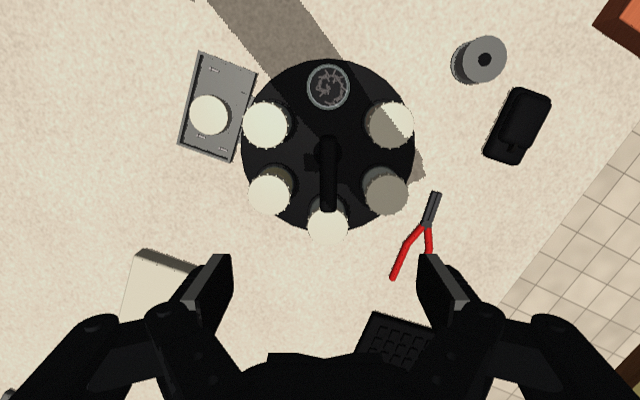

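```bash
python3 - <<'E'
from h import *
s=readout.get_state();c=cam("wrist",s)
P=np.r_[back(c,[(328,88)],.084),back(c,[(266,124),(270,195),(327,224),(387,195),(390,125)],.086)][:,:2]
x,r=hexfit(P,range(6));print(x[:2],np.degrees(x[2]),r)
f=cv2.imread("pics/w6.png");h=cv2.cvtColor(f,cv2.COLOR_BGR2HSV)
tr=back(c,[(201,51),(257,73),(232,162),(178,143)],.012)[:,:2];m=tr.mean(0);v=m-x[:2]
print("tray",m,np.linalg.norm(v),"front",np.degrees(np.arctan2(v[1],v[0]))%360,"sides",np.linalg.norm(np.roll(tr,-1,0)-tr,axis=1))
for a,b in((1,2),(0,3),(1,0),(2,3)):
    e=tr[b]-tr[a];print("edge",a,b,np.degrees(np.arctan2(e[1],e[0]))%360)
b=back(c,[(327,137),(328,212)],.164);e=b[1]-b[0];print("bar",np.linalg.norm(e),b.mean(0),np.degrees(np.arctan2(e[1],e[0])))
E
```

```text
[ 0.56958801 -0.20150252] 115.90283061234197 0.00271149055916009
tray [ 0.40318964 -0.21702863] 0.16712114763521999 front 185.3306550323359 sides [0.07822464 0.13097816 0.08115249 0.13160133]
edge 1 2 275.93323090779313
edge 0 3 274.65691867390836
edge 1 0 185.38302508935269
edge 2 3 185.81980503158456
bar 0.07738013709848636 [ 0.56872436 -0.20203058  0.164     ] -63.10998431913783
```

```bash
python3 -c "
from h import *
plan([(.569,-.202,.2,26.2,4,-1),(.569,-.202,.134,26.2,3,-1),(.569,-.202,.134,26.2,3,1)])"
```

```text
max shift 0.0329 turn 0.001
[-1.0, 0.0, 0.0008, 0.0329, -0.001, 0.0, -0.001, -1.0, -0.0001, 0.0008, 0.0329, -0.001, 0.0, -0.001, -1.0, 0.0, 0.0008, 0.0328, -0.001, 0.0, -0.001, -1.0, -0.0001, 0.0007, 0.0329, -0.001, 0.0, 0.0, -1.0, 0.0, 0.0, 0.022, 0.0, 0.0, 0.0, -1.0, 0.0, 0.0, 0.022, 0.0, 0.0, 0.0, -1.0, 0.0, 0.0, 0.022, 0.0, 0.0, 0.0, 1.0, 0.0, 0.0, 0.0, 0.0, 0.0, 0.0, 1.0, 0.0, 0.0, 0.0, 0.0, 0.0, 0.0, 1.0, 0.0, 0.0, 0.0, 0.0, 0.0, 0.0]
```

Emit:
step_arm:
  targets: [-1,0,0.0008,0.033,-0.001,0,-0.001,-1,0,0.0008,0.033,-0.001,0,-0.001,-1,0,0.0008,0.033,-0.001,0,0,-1,0,0.0007,0.033,-0.001,0,0,-1,0,0,0.022,0,0,0,-1,0,0,0.022,0,0,0,-1,0,0,0.022,0,0,0,-1,0,0,0,0,0,0,-1,0,0,0,0,0,0,0,0,0,0,0,0,0]
  squeeze: 40

```text
t: 14.95
eef_pos: [0.5698, -0.2022, 0.1349]
tcp_rot: [0.001, 0.529, 0.849, 0.0]
contact_force: [0.2, -0.6, 0.6]
finger_gap: 0.0696
```

Emit:
step_arm:
  targets: [0.3,0,0,0,0,0,0,0.45,0,0,0,0,0,0,0.6,0,0,0,0,0,0,0.8,0,0,0,0,0,0,1,0,0,0,0,0,0,1,0,0,0,0,0,0,1,0,0,0,0,0,0,1,0,0,0,0,0,0,1,0,0,0,0,0,0,1,0,0,0,0,0,0]

```text
t: 16.2
eef_pos: [0.5691, -0.2018, 0.134]
tcp_rot: [0.0, 0.529, 0.849, 0.0]
contact_force: [-1.6, 0.7, 5.6]
finger_gap: 0.0177
```

```bash
python3 - <<'E'
from h import *
s=readout.get_state();print(s["t"],s["eef_pos"],s["contact_force"],s["torque"],s["finger_gap"],s["joints"])
f=grab_frame("wrist");cv2.imwrite("pics/w7.png",f[:,:,::-1])
E
```

```text
16.2 [ 0.56914726 -0.20184409  0.13396825] [-1.61949159  0.7054988   5.56163081] [ 0.15741646  0.23101126 -0.02360224] 0.017682268752902897 [-4.46018087e-01  4.76987958e-01 -2.07846192e-02  1.07262290e+00
  3.82136615e-04  6.68781546e-01]
```

View pics/w7.png

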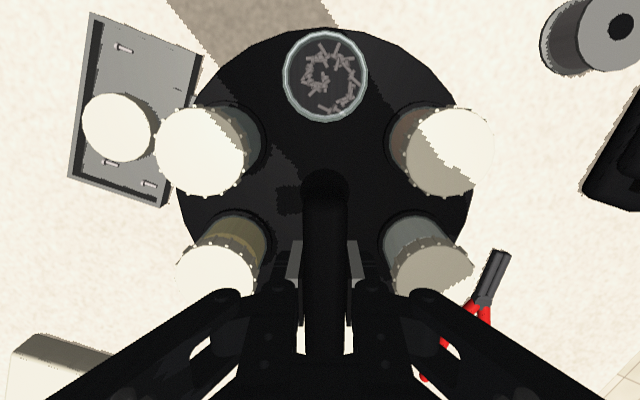

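Good grip: gap 17.7 mm on the 18 mm bar, with the open jar at (326,76) in line with the tool's x axis. I'll turn it slowly now.

Emit:
step_arm:
  targets: [1,0,0,0,0,0,-0.01,1,0,0,0,0,0,-0.02,1,0,0,0,0,0,-0.03,1,0,0,0,0,0,-0.03,1,0,0,0,0,0,-0.03,1,0,0,0,0,0,-0.03,1,0,0,0,0,0,-0.03,1,0,0,0,0,0,-0.03,1,0,0,0,0,0,-0.03,1,0,0,0,0,0,-0.03]
  squeeze: 70

```text
t: 17.5
eef_pos: [0.569, -0.2019, 0.134]
tcp_rot: [0.0, 0.41, 0.912, 0.0]
contact_force: [-2.4, 0.8, 5.2]
finger_gap: 0.0168
```

Emit:
step_arm:
  targets: [1,0,0,0,0,0,-0.035,1,0,0,0,0,0,-0.035,1,0,0,0,0,0,-0.035,1,0,0,0,0,0,-0.035,1,0,0,0,0,0,-0.035,1,0,0,0,0,0,-0.035,1,0,0,0,0,0,-0.035,1,0,0,0,0,0,-0.035,1,0,0,0,0,0,-0.035,1,0,0,0,0,0,-0.035]

```text
t: 18.75
eef_pos: [0.569, -0.202, 0.134]
tcp_rot: [0.0, 0.244, 0.97, -0.0]
contact_force: [-1.4, 0.3, 5.3]
finger_gap: 0.0173
```

Emit:
step_arm:
  targets: [1,0,0,0,0,0,-0.035,1,0,0,0,0,0,-0.035,1,0,0,0,0,0,-0.035,1,0,0,0,0,0,-0.035,1,0,0,0,0,0,-0.035,1,0,0,0,0,0,-0.035,1,0,0,0,0,0,-0.035,1,0,0,0,0,0,-0.035,1,0,0,0,0,0,-0.035,1,0,0,0,0,0,-0.035]

```text
t: 20.0
eef_pos: [0.5689, -0.2021, 0.134]
tcp_rot: [0.0, 0.072, 0.997, -0.0]
contact_force: [-1.7, -0.2, 5.7]
finger_gap: 0.0168
```

Emit:
step_arm:
  targets: [1,0,0,0,0,0,-0.035,1,0,0,0,0,0,-0.035,1,0,0,0,0,0,-0.035,1,0,0,0,0,0,-0.035,1,0,0,0,0,0,-0.03,1,0,0,0,0,0,-0.025,1,0,0,0,0,0,-0.02,1,0,0,0,0,0,-0.015,1,0,0,0,0,0,-0.008,1,0,0,0,0,0,-0.003]

```text
t: 21.25
eef_pos: [0.5689, -0.2022, 0.134]
tcp_rot: [0.0, -0.048, 0.999, -0.0]
contact_force: [-1.4, -0.7, 6.4]
finger_gap: 0.0169
```

Emit:
step_arm:
  targets: [1,0,0,0,0,0,0,1,0,0,0,0,0,0,1,0,0,0,0,0,0,1,0,0,0,0,0,0,1,0,0,0,0,0,0,1,0,0,0,0,0,0,1,0,0,0,0,0,0,1,0,0,0,0,0,0,1,0,0,0,0,0,0,1,0,0,0,0,0,0]

```text
t: 22.5
eef_pos: [0.5689, -0.2023, 0.134]
tcp_rot: [0.0, -0.048, 0.999, -0.0]
contact_force: [-2.6, 0.7, 5.5]
finger_gap: 0.0167
```

```bash
python3 - <<'E'
from h import *
s=readout.get_state();q=s["tcp_rot"];print(s["t"],s["eef_pos"],s["contact_force"],s["torque"],s["finger_gap"],"toolx",np.degrees(2*np.arctan2(q[2],q[1]))%360)
f=grab_frame("wrist");cv2.imwrite("pics/w8.png",f[:,:,::-1])
for cn in("top","side"):cv2.imwrite(f"pics/{cn}8.png",grab_frame(cn)[:,:,::-1])
E
```

```text
22.5 [ 0.56890711 -0.20226048  0.13403772] [-2.63362268  0.70186838  5.47895467] [ 0.03523089  0.42085877 -0.01261892] 0.016701631428681644 toolx 185.49994450482
```

View pics/w8.png

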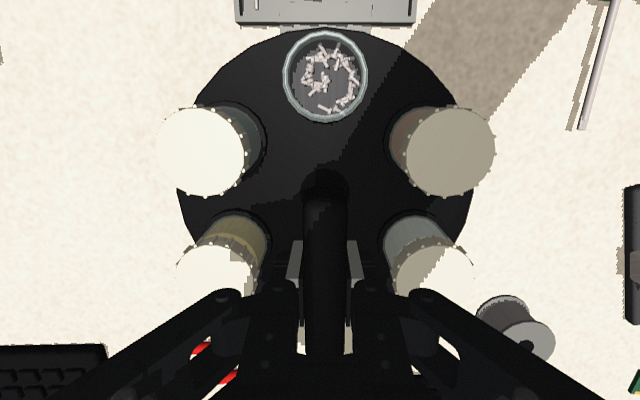

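```bash
python3 - <<'E'
import cv2,numpy as np
a=cv2.imread("pics/top8.png")[90:330,120:480];b=cv2.imread("pics/side8.png")[120:340,200:420]
cv2.imwrite("pics/f9.png",np.hstack([cv2.resize(a,(450,300)),cv2.resize(b,(300,300))]))
E
```

```text
(no output)
```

View pics/f9.png

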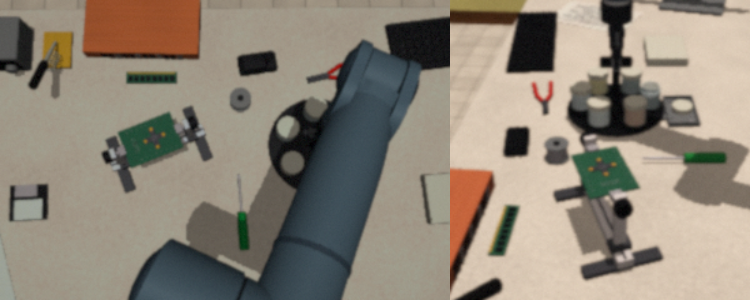

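The board is solder side up and level, the bystanders are where they were, and the cap is still in the tray. I'll hand in while holding the carousel.

```bash
python3 -c "
from rig import *
print(workorder.job_done()); s=readout.get_state(); print(s['t'],s['finger_gap'],s['contact_force'])"
```

```text
the job is handed in; nothing more can be done
None
the job is handed in; nothing more can be done
```

I turned the board over so its solder side is up. Then I turned the carousel about 69° by its handle until the open jar faced the tray, and handed in at about 22.6 s with the handle still gripped at a 70 N setting.

**Last checks:**
- **Board:** the solder side is up, and the fit from the wrist camera put it 0.4° off level. The fit's position for the board moved about 9 mm between two pictures, because the arm was still settling in the second. The tilt is therefore good to perhaps a degree.
- **Carousel:** the tool points at 185.5°, and I measured the tray's direction at 185.3° to 186.1°. In the wrist picture, the jar and the middle of the tray's edge are both at column 326.
- **Grip and forces:** the finger gap read 16.7 mm on the 18 mm bar, steady after the turn. The wrist force readings I took never passed about 8 N.
- **Other things:** the bystanders look unmoved and the cap is still in the tray. I judged this by eye from the last pictures; the arm hid part of the carousel and tray in the top view.

No check failed.

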